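# Dispense one test tube with the spring-centred lever

### The arm

A 7-joint arm with a two-finger parallel gripper is mounted at the origin on a cart in front of the work surface, level with it; the furniture and walls round the work are solid. World frame = base frame: x ahead of the robot, y to its left, z up, the work surface at z = 0. Lengths are in m, angles in rad, forces in N, time in s.
With the tool pointing down it reaches from about 0.4 to 0.875 m from the base axis. Payload 6.5 kg.
Tool frame: the origin (TCP) lies at the very end of the fingers, on their centre line; the grasp point (between the pads) lies 19 mm behind it; z points along the fingers, y is the line along which they close (so a half turn about z gives the same grasp; the last joint's range is limited). The gripper opens to 85 mm and grips with 20 to 120 N. Pads are 22 mm wide; open, the fingers measure 114 mm over their backs; the gripper's body (76 mm by 85 mm) begins 54 mm behind the grasp point. The pads swing forward as they close: fully open they stand 13 mm farther back than shut.
Start: joints at [1.193, 0.536, -0.004, 1.538, 0.003, 1.067, -0.071], TCP at [0.199, -0.619, 0.231] pointing down, gripper open.
Joint ranges: [-2.7, 2.7], [-0.37, 2.16], [-1.27, 1.26], [0.24, 2.4], [-1.31, 4.45], [0.19, 1.91], [-2.76, 2.76]. Speed limits (rad/s): [2.39, 2.39, 3.14, 3.14, 3.14, 3.14, 3.14].

### API

Orientations are given as a unit quaternion [w, x, y, z].
In Python, from workcell import status, eyes, order gives the robot as it stands.
- The arm moves only by the tool apply_moves, never from a script. Its argument "series" is one flat list of numbers, 5 for each row, row after row: the opening, from 0 (shut) to 1 (fully open), then the shift along the tool's x, y, z each as a share of 0.3 m, from -1 to 1, then the turn about the tool's z as a share of pi rad, from -1 to 1. A call has 1 to 20 rows; each row is the pose to reach, as a shift and turn from the pose commanded when the call began, along the tool's axes at that moment, turning the shorter way round; what a row does not reach only later rows make up. A row lasts 1/10 s, in which the tool goes at most 50 mm and 8.59 degrees, less where a joint would pass 70% of its speed; a pose out of reach is approached as far as the arm can. A call with a number of a shift or a turn outside -1 to 1 is refused whole. A call with a gripper value outside its range is refused whole. The fingers move at their own pace and stop on an object; "grip_force" is the grip in N (left out, the last holds). Time passes only in rows, so rows that repeat a pose let the fingers close. It gives the time, the measured TCP pose, the force, the opening and the grip force at its end, in the units of the state.
- status.read_state(): the state, without advancing time (a new reading comes with each control period).
- eyes.camera(name): name is "side" or "top"; returns a dict with "frame" (400x640x3 uint8, red, green, blue), "range_z" (400x640 float32, m along the optical axis (not along the pixel's ray), 0 where there is no reading), "camera_matrix" (3x3 intrinsics, pixels), "dist" ([k1, k2, p1, p2, k3] as OpenCV has them; the pictures are not rectified), "eye" and "rotation" of the camera in the world. Camera axes: x right, y up, looking along -z (the intrinsics and any distortion apply to the point x, -y, -z); pixel columns grow to the right and rows downward; lengths in m; the calibration is good to about 2 mm. A picture is of the moment at which its call begins.
- order.finish_job(): hands the job in; it is judged then, once.
The state is a dict: "t": time; "qpos": joint angles; "qd": joint speeds; "joint_torque": joint torques, N m; "tcp_pos": TCP position; "tool_rot": TCP orientation; "ft_force": force on the tool from outside, world axes, zero at the start; "torque": the same for the moment, N m; "opening": finger opening in m; "finger_force": force on a finger pad.
Only numpy, scipy, OpenCV 4.12 (cv2) and the standard library are available. Lean on these libraries where they do the work, as an engineer would, in place of code of your own. Each camera call takes 0.05 s, during which the arm holds its last target. There are 200 camera calls.

### The job

Let one test tube out of the tube dispenser into the blue tray: push the dispenser's red-topped lever all the way over to the side where the blue tray stands, hold it fully over for about two seconds, then release it so that its spring brings it back upright and the stack drops down one place. Dispense only this one tube, and do not work the lever towards the yellow tray.

Things in the scene. Friction and masses are not known exactly. Their poses are not given: they have to be found in the camera images.
- dispenser: tube dispenser fixed to the bench; origin at bench height under the middle of its upright tube magazine. Its x runs along the tubes, away from the robot, y to the left, z up. It reaches from x = -132 mm (white lever housing, 50 mm wide, top at 67 mm) to +96 mm; end plates 44 mm wide and magazine rails reach 114 mm height; trays and gate stay below 55 mm.
- gate (a joint): position of the white sliding gate under the magazine, m: 0 centred, positive to the dispenser's +y. The lever drives it the same way, 80 mm per rad. Beyond about 30 mm the lowest tube falls out of its pocket into the tray on that side; when it comes back the next tube drops into the pocket. It reaches 90 mm sideways when fully over.
- lever (a joint): lever angle, rad: 0 upright (spring centre), positive leaning to the dispenser's +y (left), negative to the right; stops at +0.5 and -0.5, fully over is beyond 0.42. About 6 N at the grip holds it at a stop; released, it returns to 0 within a second. It turns about a level axis along the dispenser's x, 45 mm above the bench, 116 mm before the dispenser's origin.
- lever_tip (a point): top end of the lever, 145 mm above its pivot, 190 mm above the bench when upright. The upper 60 mm is a red round grip 22 mm across, on a 10 mm steel rod; it stands above all the rest of the dispenser. When fully over it has moved 70 mm sideways and 18 mm down.
- tray_blue: blue open tray, 176 x 58 mm, 22 mm high, walls and floor 3 mm, standing loose on the bench beside the dispenser, partly under the gate, on its left or right side; origin at the centre of its underside, long side along its x.
- tray_yellow: yellow tray, the same, on the other side of the dispenser; origin at the centre of its underside.
- tube_low_centre (a point): clear glass test tube, 27 mm across and 150 mm long, lying in the dispenser lengthwise (along the dispenser's x); this point is the middle of the tube. The lowest tube, in the gate's pocket, 41 mm above the bench.
- tube_mid_centre (a point): clear glass test tube, 27 mm across and 150 mm long, lying in the dispenser lengthwise (along the dispenser's x); this point is the middle of the tube. The second tube, resting on the first.
- tube_top_centre (a point): clear glass test tube, 27 mm across and 150 mm long, lying in the dispenser lengthwise (along the dispenser's x); this point is the middle of the tube. The third and uppermost tube.
- tube_low: the lowest tube itself; origin at its closed end, z along the tube.

How it is judged:
On the way:
1. the lever is held fully over (beyond 0.42 rad) on the blue tray's side for at least 1 s (((y of tray_blue in the frame of dispenser above 0 m and value of joint lever above 0.42 rad) or (y of tray_blue in the frame of dispenser below 0 m and value of joint lever below -0.42 rad))), for 1 s.
At the end, for the whole second after the job is handed in: Lever upright again (within 0.1 rad) and still; the tube that was lowest rests in the blue tray (middle within 30 mm of its centre lengthwise, 28 mm across); the other two are still in the magazine, each one place lower (middles at 34 to 50 and 60 to 78 mm height, 12 mm sideways) (value of joint lever between -0.1 and 0.1 rad and velocity of joint lever between -0.1 and 0.1 rad/s and y of tube_low_centre in the frame of tray_blue between -0.028 and 0.028 m and x of tube_low_centre in the frame of tray_blue between -0.03 and 0.03 m and z of tube_low_centre in the frame of tray_blue below 0.026 m and linear speed of tube_low below 0.03 m/s and y of tube_mid_centre in the frame of dispenser between -0.012 and 0.012 m and z of tube_mid_centre in the frame of dispenser between 0.034 and 0.05 m and y of tube_top_centre in the frame of dispenser between -0.012 and 0.012 m and z of tube_top_centre in the frame of dispenser between 0.06 and 0.078 m); the robot touches nothing.
It fails at once if the lever is pushed more than 0.2 rad towards the yellow tray ((y of tray_blue in the frame of dispenser above 0 m and value of joint lever below -0.2 rad) or (y of tray_blue in the frame of dispenser below 0 m and value of joint lever above 0.2 rad)).
It also fails if it takes over 38 s, if anything falls off the work surface, if the arm or the gripper's body presses on something with over 40 N, if the wrist force passes 120 N, or if a joint passes its speed limit or range.

## Working session

There is one attempt and no reset: what is moved stays moved. The work goes in short steps, Python scripts to look and compute and a tool call to move; the robot and the scene stay as the last step left them, time stands still between calls to the robot, and variables do not carry over. Pictures are saved under pics/ and viewed, at most 10 in all, crops included, and the job is handed in when it is done.

Besides the shell and the picture viewer there is one more tool, called as name(argument=value, ...) on one line, values as JSON. apply_moves: Moves the arm, as the interface text tells. Its arguments: {"type":"object","properties":{"series":{"type":"array","items":{"type":"number"}},"grip_force":{"type":"number"}},"required":["series"]}

```bash
mkdir -p pics; cat > h.py <<'E'
import numpy as np, cv2, pickle
from workcell import status, eyes, order
def shot(n,f):
    c=eyes.camera(n); pickle.dump(c,open(f'pics/{f}.pkl','wb')); cv2.imwrite(f'pics/{f}.png',c['frame'][:,:,::-1]); return c
def load(f): return pickle.load(open(f'pics/{f}.pkl','rb'))
def world(c,uv,d):
    n=cv2.undistortPoints(np.array([[uv]],float),np.array(c['camera_matrix']),np.array(c['dist']))[0,0]
    return np.array(c['eye'])+np.array(c['rotation'])@(d*np.array([n[0],-n[1],-1]))
def px(c,u,v,r=1):
    p=c['range_z'][v-r:v+r+1,u-r:u+r+1]; p=p[p>0]
    return world(c,(u,v),np.median(p)) if len(p) else None
def onz(c,uv,z):
    a=world(c,uv,1.)-np.array(c['eye']); return np.array(c['eye'])+a*(z-c['eye'][2])/a[2]
E
python3 - <<'E'
from h import *
shot('top','t0');shot('side','s0');print(status.read_state())
E
```

```text
{'t': 0.1, 'qpos': array([ 1.19275511,  0.53711963, -0.00440796,  1.53872528,  0.00258496,
        1.06728452, -0.07122181]), 'qd': array([-3.08776189e-05, -1.82500184e-03, -1.90735112e-03, -1.17453786e-03,
       -5.10151810e-04, -1.25025509e-03,  2.09157814e-03]), 'joint_torque': array([ 1.84374760e-03, -5.84567642e+01,  1.05179172e+00, -2.59777683e+01,
        1.26672167e-02,  4.60403971e-03, -1.90985497e-05]), 'tcp_pos': array([ 0.19923606, -0.61814394,  0.23050116]), 'tool_rot': array([-7.45111762e-04,  9.87867444e-01,  1.55297546e-01, -1.75738230e-04]), 'ft_force': array([ 0.16991871, -0.22051476,  0.79153418]), 'torque': array([0.00091026, 0.01200214, 0.03667   ]), 'finger_force': 0.0, 'opening': 0.085183644038909}
```

View pics/t0.png

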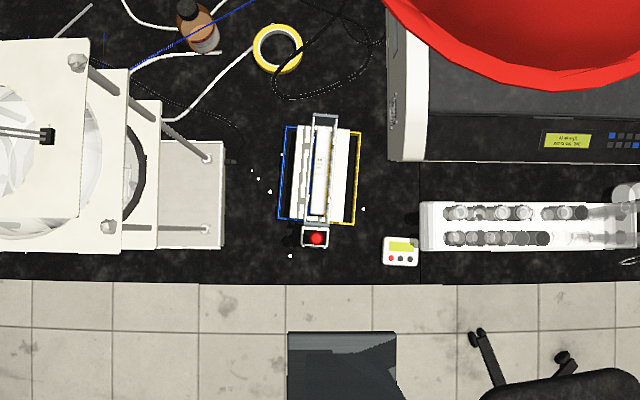

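View pics/s0.png

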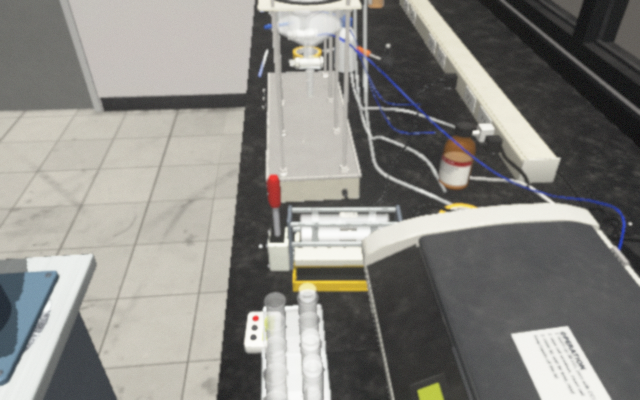

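The top view shows the dispenser at about (320,185), the red grip at (316,239), the blue tray on the left and the yellow on the right. The side view shows the grip at (274,190) and the yellow tray nearest.

```bash
python3 - <<'E'
from h import *
t=load('t0');s=load('s0')
for c in(t,s): print(c['eye'],np.round(c['rotation'],3).tolist())
for c,n in((t,'t'),(s,'s')):
    f=c['frame'].astype(int); m=(f[:,:,0]>150)&(f[:,:,1]<70)&(f[:,:,2]<70)
    k,l,st,ce=cv2.connectedComponentsWithStats(m.astype(np.uint8))
    for i in range(1,k):
        if 15<st[i,4]<2000:
            u,v=map(int,ce[i].round()); print(n,st[i],ce[i],px(c,u,v))
print('blue',px(t,281,173,1),onz(t,(281,173),.022),'yel',px(t,356,178),onz(t,(356,178),.022))
print('rail ends on z=.114',onz(t,(324,117),.114),onz(t,(318,222),.114))
print('housing',px(t,304,243),px(t,316,246), 'bench',px(t,255,215,2))
a=cv2.resize(t['frame'][105:260,260:375,::-1],None,fx=3.8,fy=3.8,interpolation=cv2.INTER_CUBIC);cv2.imwrite('pics/tc.png',a)
E
```

```text
[0.50238495 0.1228206  0.96910267] [0.709, 0.021, -0.038, -0.704]
[ 0.52088384 -0.56686962  0.65009306] [0.896, 0.443, -0.019, -0.037]Traceback (most recent call last):
  File "<stdin>", line 9, in <module>
  File "h.py", line 11, in px
    return world(c,(u,v),np.median(p)) if len(p) else None
           ~~~~~^^^^^^^^^^^^^^^^^^^^^^
  File "h.py", line 8, in world
    return np.array(c['eye'])+np.array(c['rotation'])@(d*np.array([n[0],-n[1],-1]))
                              ~~~~~~~~~~~~~~~~~~~~~~~^^~~~~~~~~~~~~~~~~~~~~~~~~~~~~
ValueError: matmul: Input operand 1 has a mismatch in its core dimension 0, with gufunc signature (n?,k),(k,m?)->(n?,m?) (size 3 is different from 4)
```

```bash
sed -i "s/np.array(c\['rotation'\])@/Rotation.from_quat(np.roll(c['rotation'],-1)).as_matrix()@/; 1a from scipy.spatial.transform import Rotation" h.py; python3 - <<'E'
from h import *
np.set_printoptions(precision=4,suppress=True)
t=load('t0');s=load('s0')
for c,n in((t,'t'),(s,'s')):
    f=c['frame'].astype(int); m=(f[:,:,0]>150)&(f[:,:,1]<70)&(f[:,:,2]<70)
    k,l,st,ce=cv2.connectedComponentsWithStats(m.astype(np.uint8))
    for i in range(1,k):
        if 15<st[i,4]<2000:
            u,v=map(int,ce[i].round()); print(n,st[i],ce[i],px(c,u,v))
print('blue',px(t,281,173,1),onz(t,(281,173),.022),'yel',px(t,356,178),onz(t,(356,178),.022))
print('rail ends on z=.114',onz(t,(324,117),.114),onz(t,(318,222),.114))
print('housing',px(t,304,243),px(t,316,246), 'bench',px(t,255,215,2))
print('tip rel',Rotation.from_quat([.988,.155,0,0]).as_matrix())
a=cv2.resize(t['frame'][105:260,260:375,::-1],None,fx=3.8,fy=3.8,interpolation=cv2.INTER_CUBIC);cv2.imwrite('pics/tc.png',a)
E
```

```text
t [311 233  11  11  79] [315.7342 238.038 ] [0.4922 0.1058 0.1899]
s [268 176  12  30 278] [273.7878 190.2302] [0.4938 0.0984 0.1679]
blue [0.6105 0.1682 0.0212] [0.6104 0.1682 0.022 ] yel [0.6024 0.0277 0.0199] [0.6022 0.0279 0.022 ]
rail ends on z=.114 [0.6967 0.0917 0.114 ] [0.5179 0.1009 0.114 ]
housing [0.4816 0.1242 0.0657] [0.4763 0.1029 0.0617] bench [ 0.5324  0.2177 -0.0003]
tip rel [[ 0.952   0.3062  0.    ]
 [ 0.3062 -0.952   0.    ]
 [ 0.      0.     -1.    ]]
```

View pics/tc.png

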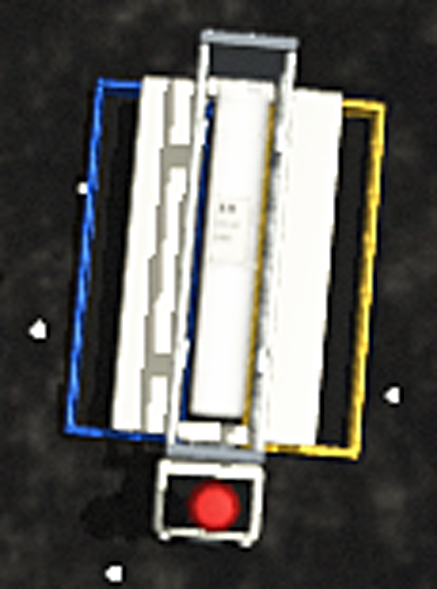

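The crop confirms the blue tray is on the left (world +y) and the dispenser yaws a few degrees clockwise. End plate centres in the crop are at (248,38) and (216,453), and the grip is at (214,506).

```bash
python3 - <<'E'
from h import *
np.set_printoptions(precision=4,suppress=True)
t=load('t0')
g=lambda x,y:(260+(x+.5)/3.8-.5,105+(y+.5)/3.8-.5)
a=onz(t,g(248,38),.114);b=onz(t,g(216,453),.114);tip=onz(t,g(214,506),.19)
bl=onz(t,g(100,82),.022)-onz(t,g(70,432),.022)
yaw=np.arctan2(*(a-b)[1::-1]);print(a,b,tip,np.degrees(yaw),np.degrees(np.arctan2(bl[1],bl[0])),np.linalg.norm(bl))
ex=np.array([np.cos(yaw),np.sin(yaw),0]);ey=np.array([-ex[1],ex[0],0])
print('origin via lever',tip+.116*ex,'via plate',a-.096*ex)
s=status.read_state();R=Rotation.from_quat(np.roll(s['tool_rot'],-1)).as_matrix()
T=tip-.062*ey
for z in(.30,.14):
    T[2]=z;print(T,(R.T@(T-s['tcp_pos']))/.3)
print('turn',np.degrees(np.arctan2(*(R.T@-ey)[:2]))*-1/180)
d=t['range_z']
for u,v in((430,205),(520,235),(520,120),(400,60),(400,252),(600,60),(520,55)):print(u,v,px(t,u,v))
E
```

```text
[0.7009 0.0902 0.114 ] [0.5148 0.1035 0.114 ] [0.4925 0.1059 0.19  ] -4.072466666249132 -4.168622277076866 0.17375651650292934
origin via lever [0.6082 0.0976 0.19  ] via plate [0.6051 0.097  0.114 ]
[0.4881 0.044  0.3   ] [ 1.5936 -1.8057 -0.2291]
[0.4881 0.044  0.14  ] [ 1.5936 -1.8049  0.3042]
turn 0.12189225151226654
430 205 [ 0.5489 -0.0951  0.0895]
520 235 [ 0.4967 -0.2419  0.1263]
520 120 [ 0.6816 -0.2219  0.1854]
400 60 [ 0.7825 -0.0308  0.1652]
400 252 [ 0.4644 -0.0551  0.0185]
600 60 [ 0.6377 -0.11    0.5993]
520 55 [ 0.6372 -0.0408  0.6028]
```

apply_moves(series=[0, 0.1, -0.1, -0.05, 0, 0, 0.2, -0.2, -0.1, 0, 0, 0.3, -0.3, -0.1, 0, 0, 0.4, -0.4, -0.1, 0, 0, 0.5, -0.5, -0.1, 0, 0, 0.6, -0.65, -0.1, 0, 0, 0.7, -0.8, -0.1, 0, 0, 0.8, -0.9, -0.1, 0, 0, 0.8, -0.9, -0.1, 0, 0, 0.8, -0.9, -0.1, 0, 0, 0.8, -0.9, -0.1, 0, 0, 0.8, -0.9, -0.1, 0])

```text
t: 1.3
tcp_pos: [0.3443, -0.2893, 0.2611]
tool_rot: [-0.0, 0.988, 0.154, -0.0]
ft_force: [0.3, 0.1, -0.2]
opening: -0.0003
finger_force: 0.0
```

apply_moves(series=[0, 0.1, -0.11, 0, 0.02, 0, 0.2, -0.22, 0, 0.04, 0, 0.3, -0.34, 0, 0.06, 0, 0.4, -0.46, 0, 0.08, 0, 0.5, -0.57, 0, 0.1, 0, 0.6, -0.69, 0, 0.122, 0, 0.7, -0.8, 0, 0.122, 0, 0.795, -0.91, 0, 0.122, 0, 0.795, -0.91, 0, 0.122, 0, 0.795, -0.91, 0, 0.122, 0, 0.795, -0.91, 0, 0.122, 0, 0.795, -0.91, 0, 0.122])

```text
t: 2.5
tcp_pos: [0.488, 0.0429, 0.2611]
tool_rot: [0.0, 0.999, -0.037, -0.0]
ft_force: [0.2, 0.2, 1.0]
opening: 0.0002
finger_force: 0.0
```

apply_moves(series=[0, 0, 0, 0.13, 0, 0, 0, 0, 0.26, 0, 0, 0, 0, 0.35, 0, 0, 0, 0, 0.4, 0, 0, 0, 0, 0.4, 0, 0, 0, 0, 0.4, 0])

```text
t: 3.1
tcp_pos: [0.4884, 0.0442, 0.1418]
tool_rot: [0.0, 0.999, -0.036, 0.0]
ft_force: [0.4, -0.8, 0.8]
opening: 0.0004
finger_force: 0.0
```

```bash
python3 - <<'E'
from h import *
s=status.read_state();print(s['tcp_pos'],s['ft_force'])
t=shot('top','t1');c=shot('side','s1')
a=cv2.resize(t['frame'][150:280,250:400,::-1],None,fx=2.6,fy=2.6);b=cv2.resize(c['frame'][130:290,200:345,::-1],None,fx=2.6,fy=2.6)
h=min(len(a),len(b));cv2.imwrite('pics/c1.png',np.hstack([a[:h],b[:h]]))
E
```

```text
[0.48843187 0.04418709 0.14175435] [ 0.38520007 -0.80536456  0.77142431]
```

View pics/c1.png

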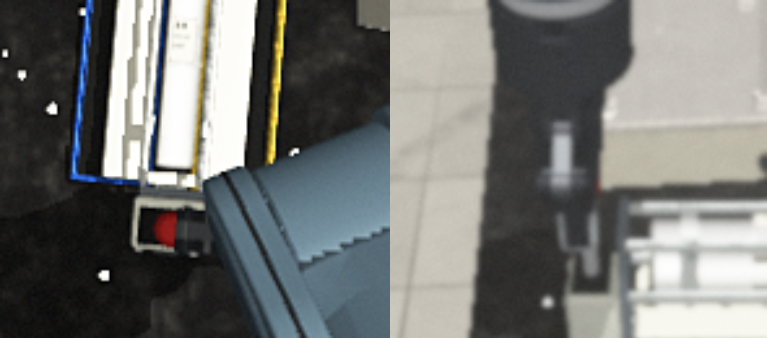

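The top view shows the shut fingers right of the red grip at the same x, and the side view shows the finger in front of the lever. I'll push towards +y (tool −y), starting gently.

apply_moves(series=[0, 0.007, -0.03, 0, 0, 0, 0.007, -0.06, 0, 0, 0, 0.007, -0.09, 0, 0, 0, 0.007, -0.12, 0, 0, 0, 0.007, -0.15, 0, 0, 0, 0.007, -0.18, 0, 0, 0, 0.007, -0.2, 0, 0, 0, 0.007, -0.2, 0, 0])

```text
t: 4.0
tcp_pos: [0.4944, 0.106, 0.1412]
tool_rot: [-0.0, 0.999, -0.035, -0.0]
ft_force: [0.1, -1.6, 1.6]
opening: 0.0001
finger_force: 0.9
```

```bash
python3 - <<'E'
from h import *
s=status.read_state();print(s['tcp_pos'],s['ft_force'])
t=shot('top','t2')
f=t['frame'].astype(int); m=(f[:,:,0]>120)&(f[:,:,1]<70)&(f[:,:,2]<70); m[:150]=0
v,u=np.nonzero(m);print(len(u),u.min(),u.max(),v.min(),v.max(),onz(t,(u.mean(),v.mean()),.185))
E
```

```text
[0.49440762 0.10596954 0.14119001] [ 0.07896367 -1.60336475  1.56954401]Traceback (most recent call last):
  File "<stdin>", line 5, in <module>
    return umr_minimum(a, axis, None, out, keepdims, initial, where)
ValueError: zero-size array to reduction operation minimum which has no identity
```

```bash
python3 - <<'E'
from h import *
t=load('t2');c=shot('side','s2')
a=cv2.resize(t['frame'][110:270,250:400,::-1],None,fx=2.6,fy=2.6);b=cv2.resize(c['frame'][130:290,200:345,::-1],None,fx=2.6,fy=2.6)
cv2.imwrite('pics/c2.png',np.hstack([a,b]))
E
```

```text
(no output)
```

View pics/c2.png

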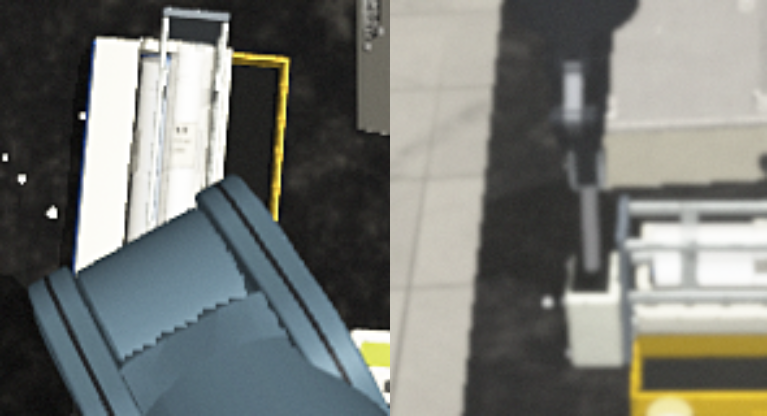

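The side view shows the finger against the leaning lever. In the top view the gate's left edge has shifted about 12 px, or 22 mm, so the lever is near 0.27 rad, as modelled. I'll push another 22 mm or so.

apply_moves(series=[0, 0, -0.03, 0, 0, 0, 0, -0.06, 0, 0, 0, 0, -0.075, 0, 0, 0, 0, -0.075, 0, 0, 0, 0, -0.075, 0, 0])

```text
t: 4.6
tcp_pos: [0.4954, 0.1264, 0.1406]
tool_rot: [0.001, 0.999, -0.036, -0.001]
ft_force: [-1.8, -5.0, -1.7]
opening: 0.0003
finger_force: 1.9
```

```bash
python3 - <<'E'
from h import *
s=status.read_state();print(s['tcp_pos'],s['ft_force'])
c0,c2,t=load('t0'),load('t2'),shot('top','t3')
for n,c in(('0',c0),('2',c2),('3',t)):
  for v in(132,140,150):
    f=c['frame'][v,262:345].astype(int); w=np.nonzero(f.min(1)>170)[0]; u=262+w.min(); print(n,v,u,px(c,int(u)+3,v))
a=cv2.resize(t['frame'][100:260,240:380,::-1],None,fx=3,fy=3);cv2.imwrite('pics/c3.png',a)
E
```

```text
[0.49538732 0.12636275 0.14061712] [-1.80872663 -5.03208856 -1.6669301 ]
0 132 297 [0.6820719  0.13309344 0.05390367]
0 140 297 [0.66753622 0.13296491 0.05270964]
0 150 296 [0.64925118 0.13461394 0.0519758 ]
2 132 286 [0.68205209 0.15311716 0.05303476]
2 140 286 [0.66736606 0.15295471 0.05262251]
2 150 285 [0.64904111 0.15456882 0.05216713]
3 132 279 [0.68179914 0.16581797 0.05373905]
3 140 279 [0.6671104  0.16563549 0.05341607]
3 150 278 [0.64888031 0.16725156 0.05248541]
```

View pics/c3.png

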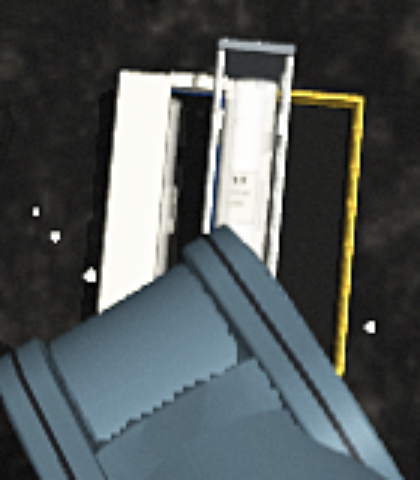

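The gate has moved about 33 mm, so the lever is near 0.41 rad. I need about 8 mm more, still short of the stop.

apply_moves(series=[0, 0, -0.015, 0, 0, 0, 0, -0.03, 0, 0, 0, 0, -0.03, 0, 0, 0, 0, -0.03, 0, 0])

```text
t: 5.05
tcp_pos: [0.4962, 0.135, 0.1408]
tool_rot: [0.001, 0.999, -0.036, -0.001]
ft_force: [-1.7, -5.7, -0.6]
opening: 0.0001
finger_force: 2.3
```

```bash
python3 - <<'E'
from h import *
s=status.read_state();print(s['tcp_pos'],s['ft_force'])
t=shot('top','t4')
for c in (load('t0'),load('t3'),t):
  for v in(132,140):
    f=c['frame'][v,262:345].min(1).astype(float); i=np.nonzero(f>110)[0][0]; print(v,262+i-(f[i]-110)/(f[i]-f[i-1]))
E
```

```text
[0.49616747 0.13502053 0.14078217] [-1.69954237 -5.67850768 -0.62286163]
132 296.24468085106383
140 295.58156028368796
132 278.5238095238095
140 277.97115384615387
132 275.3632075471698
140 274.7142857142857
```

The gate has moved 38 mm (about 0.475 rad). I'll add 1.5 mm and hold for 2 s.

apply_moves(series=[0, 0, -0.005, 0, 0, 0, 0, -0.005, 0, 0, 0, 0, -0.005, 0, 0, 0, 0, -0.005, 0, 0, 0, 0, -0.005, 0, 0, 0, 0, -0.005, 0, 0, 0, 0, -0.005, 0, 0, 0, 0, -0.005, 0, 0, 0, 0, -0.005, 0, 0, 0, 0, -0.005, 0, 0, 0, 0, -0.005, 0, 0, 0, 0, -0.005, 0, 0, 0, 0, -0.005, 0, 0, 0, 0, -0.005, 0, 0, 0, 0, -0.005, 0, 0, 0, 0, -0.005, 0, 0, 0, 0, -0.005, 0, 0, 0, 0, -0.005, 0, 0, 0, 0, -0.005, 0, 0, 0, 0, -0.005, 0, 0])

```text
t: 7.1
tcp_pos: [0.4962, 0.136, 0.1407]
tool_rot: [0.001, 0.999, -0.036, -0.001]
ft_force: [-0.4, -6.9, -1.8]
opening: -0.0004
finger_force: 2.7
```

```bash
python3 - <<'E'
from h import *
s=status.read_state();print(s['tcp_pos'],s['ft_force'])
t=shot('top','t5')
for v in(132,140):
    f=t['frame'][v,262:345].min(1).astype(float); i=np.nonzero(f>110)[0][0]; print(v,262+i-(f[i]-110)/(f[i]-f[i-1]))
a=cv2.resize(t['frame'][100:260,240:380,::-1],None,fx=3,fy=3);b=cv2.resize(shot('side','s5')['frame'][130:330,200:440,::-1],None,fx=2,fy=2.4);cv2.imwrite('pics/c5.png',np.hstack([a[:320,:310],b[:320]]))
E
```

```text
[0.4961563  0.13599966 0.14067931] [-0.44572203 -6.8913497  -1.77488121]
132 275.2926829268293
140 274.3192488262911
```

View pics/c5.png

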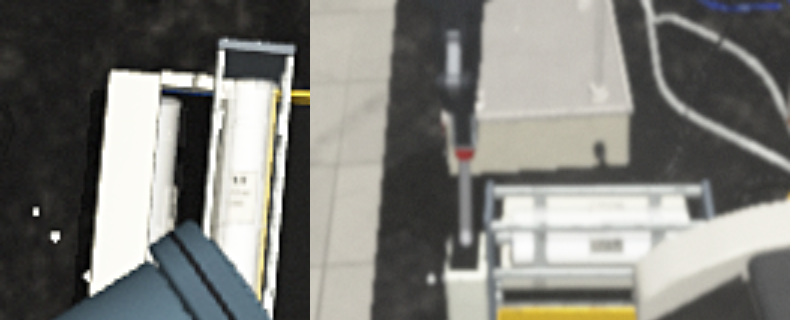

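The top view shows the gate about 38 mm over. The side view shows the finger holding the lever, with the stack still in the magazine. I'll retract slowly so the lever follows the finger back, then lift.

apply_moves(series=[0, 0, 0.03, 0, 0, 0, 0, 0.06, 0, 0, 0, 0, 0.09, 0, 0, 0, 0, 0.12, 0, 0, 0, 0, 0.15, 0, 0, 0, 0, 0.18, 0, 0, 0, 0, 0.21, 0, 0, 0, 0, 0.24, 0, 0, 0, 0, 0.3, 0, 0, 0, 0, 0.38, 0, 0, 0, 0, 0.45, -0.1, 0, 0, 0, 0.5, -0.2, 0, 0, 0, 0.6, -0.35, 0, 0, 0, 0.75, -0.4, 0, 0, 0, 0.9, -0.4, 0, 0, 0, 0.98, -0.4, 0, 0, 0, 0.98, -0.4, 0, 0, 0, 0.98, -0.4, 0])

```text
t: 9.0
tcp_pos: [0.4757, -0.1559, 0.2612]
tool_rot: [-0.0, 0.999, -0.036, -0.0]
ft_force: [0.9, 0.8, -1.0]
opening: 0.0001
finger_force: 0.0
```

```bash
python3 - <<'E'
from h import *
np.set_printoptions(precision=4,suppress=True)
s=status.read_state();print(s['t'],s['tcp_pos'],s['ft_force'])
t=shot('top','t6');c=shot('side','s6')
f=t['frame'].astype(int); m=(f[:,:,0]>150)&(f[:,:,1]<70)&(f[:,:,2]<70); m[:150]=0
v,u=np.nonzero(m);print('tip',onz(t,(u.mean(),v.mean()),.19) if len(u) else None)
a=cv2.resize(t['frame'][105:260,260:375,::-1],None,fx=3.4,fy=3.4,interpolation=cv2.INTER_CUBIC);b=cv2.resize(c['frame'][150:320,250:410,::-1],None,fx=2.5,fy=3.1);cv2.imwrite('pics/c6.png',np.hstack([a,b[:len(a)]]))
E
```

```text
9.0 [ 0.4757 -0.1559  0.2612] [ 0.8709  0.8055 -0.9946]
tip [0.4907 0.1011 0.19  ]
```

View pics/c6.png

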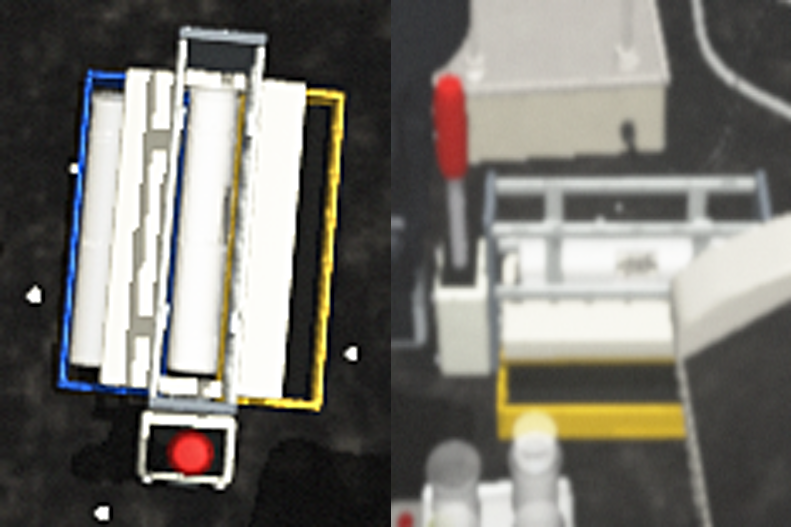

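The tube lies in the blue tray at crop (97,230), one tube has gone from the stack, and the lever is upright. Next I'll check heights and that everything is still, then hand in.

```bash
python3 - <<'E'
from h import *
np.set_printoptions(precision=4,suppress=True)
t=shot('top','t7')
for n,x,y in(('stack',208,150),('stack',195,330),('dropped',100,150),('dropped',90,330)): print(n,px(t,round(260+x/3.4),round(105+y/3.4)))
f=t['frame'].astype(int); m=(f[:,:,0]>150)&(f[:,:,1]<70)&(f[:,:,2]<70); m[:150]=0
v,u=np.nonzero(m);print('tip',onz(t,(u.mean(),v.mean()),.19))
E
```

```text
stack [0.6469 0.0955 0.0803]
stack [0.5533 0.102  0.0809]
dropped [0.655  0.1536 0.0268]
dropped [0.5559 0.158  0.0283]
tip [0.4914 0.1038 0.19  ]
```

apply_moves(series=[0, 0, 0, 0, 0, 0, 0, 0, 0, 0, 0, 0, 0, 0, 0, 0, 0, 0, 0, 0, 0, 0, 0, 0, 0])

```text
t: 9.65
tcp_pos: [0.476, -0.1556, 0.2613]
tool_rot: [0.0, 0.999, -0.036, -0.0]
ft_force: [-0.2, 0.1, -0.1]
opening: -0.0002
finger_force: 0.0
```

```bash
python3 -c "
from h import *
print(order.finish_job())"
```

```text
the job is handed in; nothing more can be done
None
```

I handed the job in (result not reported back): one tube lies in the blue tray after a hold of about 2 s at roughly 0.47 rad, the lever is upright, the stack is one place lower and the arm is clear.

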